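# Pack the last specimen cup and click the sample box shut

### The job

Close up the small grey sample box: take the board marker that lies across it off and lay it flat on the desk, stand the specimen cup that is between the water bottle and the card pack upright in the box's empty well, then swing the lid over and press its front edge down past the spring catch until it clicks fully shut. Leave the cup that is already in the box in its well, and do not shift the bottle, card pack, stamp or stapler.

Things in the scene. Friction and masses are not known exactly. Their poses are not given: they have to be found in the camera images.
- box: grey sample box fixed to the desk: base 96 (x) x 190 (y) x 42 mm high, 4 mm walls; origin at the centre of its underside, z up, front towards its own -x. Two square wells 70 x 70 mm side by side in a dark insert (insert top 26 mm, well floors 8 mm, rim 42 mm above the desk). One well holds a cup, the other is empty with the marker lying over it. Steel catch at the middle of the front wall
- well_left (a point): centre of the floor of the well on the box's own +y side, 8 mm above the desk
- well_right (a point): centre of the floor of the well on the box's own -y side, 8 mm above the desk
- hinge (a point): middle of the lid's hinge axis: 62 mm behind the box's centre (+x of the box), 42 mm above the desk; the axis runs along the box's y
- lid (a joint): lid angle, rad: 0 = shut, grows as it opens, stop at 1.85; starts at 1.6 to 1.8 (open, leaning back). Stiff hinge, stays where it is left (0.06 N m). Coming down it meets the spring catch at about 0.09 (front edge some 10 mm high); pressing the front edge with 10 to 15 N takes it on, below about 0.04 it snaps to 0; let go earlier it stays ajar
- lid_edge (a point): on the lid's outer face, middle, 8 mm inside its free (front) edge, 104 mm from the hinge axis along the face, the face lying 42 mm off the axis. Lid: cap 98 x 190 mm, 42 mm deep, 4 mm walls. Shut, its top is level 84 mm above the desk and this is the place to press; open, the outer face looks away from the robot and the lid reaches 141 to 155 mm high
- marker: black and white board marker, 138 mm long (along its y, from -69 to +69), 18 x 18 mm across; origin under its middle. Lies across the front and rear rims of the box over the empty well, its underside 42 mm above the desk, sticking out a little beyond both rims, near its middle free to grasp across 18 mm
- cup: clear specimen cup with white screw lid, 58 mm diameter, 65 mm high, about 60 g, standing on the near part of the desk right of the box; origin at the centre of its underside, z up
- packed_cup: same kind of cup, already standing in one of the box's wells; origin at the centre of its underside, z up
- bottle: plastic water bottle, 53 mm diameter, 184 mm high, standing close to the cup; origin at the centre of its underside
- card_pack: blue and white card box standing close to the cup on its other side, 22 (x) x 90 (y) x 60 mm high; origin at the centre of its underside
- stamp: red self-inking stamp, 41 x 60 x 92 mm high, origin at the centre of its underside
- stapler: desk stapler, 37 (x) x 133 (y) x 54 mm, origin at the centre of its underside
- specimen_case: closed blue and grey specimen case at the robot's left, fixed, 202 (x) x 265 (y) x 156 mm high; origin at the centre of its underside
Mind the look-alikes: they are no part of the job. What is shaped like the marker but purple or yellow is not meant.

How it is judged:
By the outcome, as a careful person would: the job done as asked, in the order asked, and still so for the second after the job is handed in, with the robot touching nothing.
It also fails if it takes over 67 s, if anything falls off the work surface, if the arm or the gripper's body presses on something with over 40 N, if the wrist force passes 120 N, or if a joint passes its speed limit or range.

### The arm

A 6-joint arm with a two-finger parallel gripper is mounted at the origin on a cart in front of the work surface, level with it; the furniture and walls round the work are solid. World frame = base frame: x ahead of the robot, y to its left, z up, the work surface at z = 0. Lengths are in m, angles in rad, forces in N, time in s.
With the tool pointing down it reaches from about 0.35 to 0.975 m from the base axis. Payload 4.9 kg.
Tool frame: the origin (TCP) lies midway between the tips of the shut fingers; the grasp point (between the pads) lies 19 mm behind it; z points along the fingers, y is the direction in which the jaws open and shut (so a half turn about z gives the same grasp; the last joint's range is limited). The gripper opens to 85 mm and grips with 20 to 120 N. Pads are 22 mm wide; open, the fingers measure 114 mm over their backs; the gripper's body (76 mm by 85 mm) begins 54 mm behind the grasp point. The pads swing forward as they close: fully open they stand 13 mm farther back than shut.
Start: joints at [-1.317, 0.053, 1.613, -0, 1.476, -0.119], TCP at [0.228, -0.582, 0.231] pointing down, gripper open.
Joint ranges: [-3.01, 3.01], [-1.01, 2.22], [0.06, 2.58], [-1.02, 4.17], [0.09, 2.62], [-3.14, 3.14]. Speed limits (rad/s): [2.57, 2.57, 3.14, 3.14, 3.14, 3.14].

### API

Orientations are given as a rotation vector (axis times angle).
In Python, from station import ctrl gives the robot as it stands.
- The arm moves only by the tool drive_tool, never from a script. Its argument "moves" is one flat list of numbers, 7 for each row, row after row: the turn, a rotation vector about the world's x, y, z in degrees, then the shift along the world's x, y, z in m, then the closure, from 0 (fully open) to 1 (shut). A call has exactly 5 rows; each row shifts and turns the commanded pose from where the row before left it; what a row does not reach is not made up. A row lasts 1/8 s, in which the tool goes at most 62.5 mm and 10.7 degrees, less where a joint would pass 70% of its speed; a pose out of reach is approached as far as the arm can. A call is refused whole if a number of a shift passes 0.0625 or a number of a turn 10.7, either way. A call with a gripper value outside its range is refused whole. The fingers move at their own pace and stop on an object; "newtons" is the grip in N (left out, the last holds). Time passes only in rows, so rows that do not move let the fingers close, or fill a call up. It gives the time, the measured TCP pose, the force and the opening at its end, in the units of the state.
- ctrl.get_obs(): the state, without advancing time (a new reading comes with each control period).
- ctrl.get_image(name): name is "side" or "top" or "wrist"; returns the picture (400x640x3 uint8, red, green, blue); there is no depth.
- ctrl.get_calibration(name): a dict with "fx", "fy", "cx", "cy" (pixels), "rvec" (rotation vector, rad) and "tvec" (3), from world to camera coordinates, as OpenCV has them; the wrist camera has in their place "T_tool_cam" (4x4, takes a point from camera to tool coordinates, whose origin is the TCP and whose axes are the flange's). Camera axes: x right, y down, z forward; pixel columns grow to the right and rows downward; lengths in m; the calibration is good to about 2 mm. A picture is of the moment at which its call begins: read the wrist's pose just before it. get_calibration takes no time and is no camera call.
- ctrl.finish_job(): hands the job in, once; it reports no verdict.
The state is a dict: "t": time; "q": joint angles; "dq": joint speeds; "effort": joint torques, N m; "tool_pos": TCP position; "tool_rot": TCP orientation; "contact_force": force on the tool from outside, world axes, zero at the start; "wrist_torque": the same for the moment, N m; "opening": finger opening in m.
Only numpy, scipy, OpenCV 4.12 (cv2) and the standard library are available. Lean on these libraries where they do the work, as an engineer would, in place of code of your own. Each camera call takes 0.05 s, during which the arm holds its last target.

## Working session

There is one attempt and no reset: what is moved stays moved. The work goes in short steps, Python scripts to look and compute and a tool call to move; the robot and the scene stay as the last step left them, time stands still between calls to the robot, and variables do not carry over. Pictures are saved under pics/ and viewed, and the job is handed in when it is done.

Besides the shell and the picture viewer there is one more tool, called after "Request:" as name(argument=value, ...), one argument or row to a line, values as JSON. drive_tool: Moves the arm, as the interface text tells. Its arguments: {"type":"object","properties":{"moves":{"type":"array","items":{"type":"number"}},"newtons":{"type":"number"}},"required":["moves"]}

```bash
ls; mkdir -p pics
python3 - <<'E'
from station import ctrl
import cv2
o=ctrl.get_obs(); print(o)
for n in("side","top","wrist"):
    im=ctrl.get_image(n); cv2.imwrite(f"pics/{n}0.png",im[:,:,::-1]); print(n,ctrl.get_calibration(n))
E
```

```text
pics
{'t': 0.0, 'q': array([-1.31698522e+00,  5.33435219e-02,  1.61427235e+00, -2.16359424e-06,
        1.47598829e+00, -1.19005714e-01]), 'dq': array([-0.00050055, -0.00014853,  0.00058029,  0.00056489, -0.00137344,
       -0.0013482 ]), 'effort': array([-1.12815364e-03, -3.93680334e+01, -3.70177174e+01, -3.07545424e-04,
        7.03406346e-03, -8.84938970e-06]), 'tool_pos': array([ 0.22749225, -0.58147193,  0.23008421]), 'tool_rot': array([-3.08519625e+00, -5.81862060e-01,  2.16045681e-04]), 'contact_force': array([0.23980923, 0.03420858, 0.32783554]), 'wrist_torque': array([-0.02367489,  0.04503238,  0.02734058]), 'opening': 0.08541413423774313}
side {'fx': 451.6496329174724, 'fy': 451.6496329174724, 'cx': 318.0334181461713, 'cy': 199.10337863535767, 'rvec': array([ 2.16832116, -0.64759162,  0.33370099]), 'tvec': array([-0.47957616,  0.22985795,  1.38995015])}
top {'fx': 453.93430347026316, 'fy': 453.93430347026316, 'cx': 317.59677660838173, 'cy': 190.07922613829192, 'rvec': array([ 2.14770015, -2.20793397,  0.07095827]), 'tvec': array([-0.00229233,  0.57619571,  1.37744414])}
wrist {'fx': 328.3223647235778, 'fy': 328.3223647235778, 'cx': 315.6840697642597, 'cy': 202.5908204329736, 'T_tool_cam': array([[ 8.22518011e-04, -9.64380143e-01, -2.64518929e-01,
         6.57734476e-02],
       [ 9.99999646e-01,  8.40279719e-04,  4.60029271e-05,
         9.04934404e-04],
       [ 1.77905582e-04, -2.64518873e-01,  9.64380492e-01,
        -1.42702990e-01],
       [ 0.00000000e+00,  0.00000000e+00,  0.00000000e+00,
         1.00000000e+00]])}
```

View pics/side0.png

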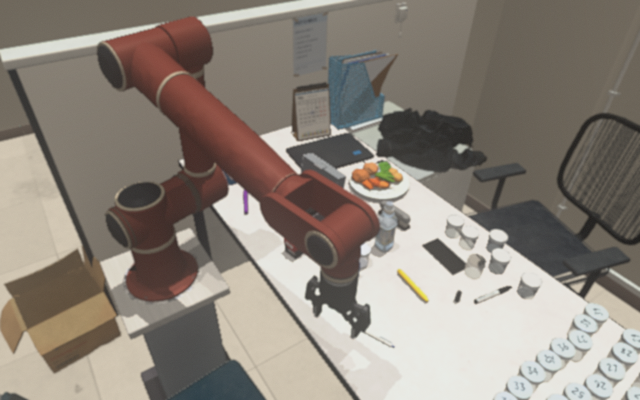

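View pics/top0.png

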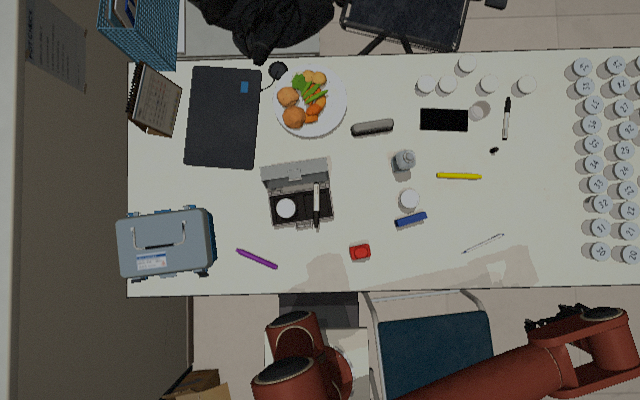

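View pics/wrist0.png

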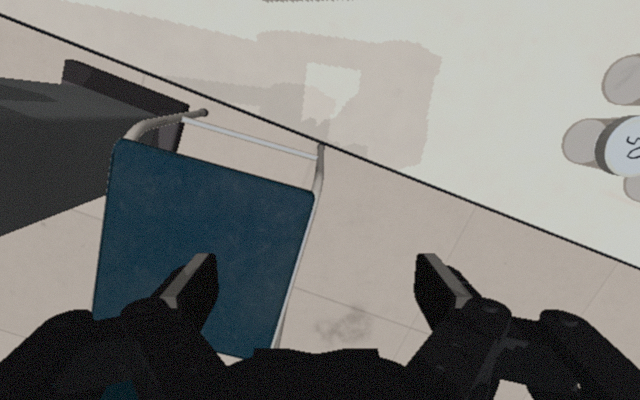

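The top view is unobstructed. It shows the box at about (300,195), the black/white marker over the right well (317,205), the packed cup (286,208), the cup (409,199) between bottle (404,160) and card pack (410,219), the stamp (360,252), and the stapler (372,127). The look-alikes are the purple pen (257,258), the yellow pen (458,176), and a thin black marker (507,118).

```bash
cat > h.py <<'E'
import numpy as np, cv2
from station import ctrl
from scipy.spatial.transform import Rotation as R
def cam(n,obs=None):
    c=ctrl.get_calibration(n); K=np.array([[c['fx'],0,c['cx']],[0,c['fy'],c['cy']],[0,0,1]])
    if n=='wrist':
        T=np.eye(4);T[:3,:3]=R.from_rotvec(obs['tool_rot']).as_matrix();T[:3,3]=obs['tool_pos']
        T=T@c['T_tool_cam']; Rc=T[:3,:3].T; return K,Rc,-Rc@T[:3,3]
    return K,cv2.Rodrigues(np.array(c['rvec']))[0],np.array(c['tvec'])
def ray(C,uv,z):
    K,Rc,t=C; o=-Rc.T@t; d=Rc.T@np.linalg.solve(K,[uv[0],uv[1],1]); return o+d*(z-o[2])/d[2]
def proj(C,p):
    K,Rc,t=C; q=K@(Rc@np.array(p)+t); return q[:2]/q[2]
def see(n,name,crop=None,s=1):
    o=ctrl.get_obs(); im=ctrl.get_image(n)[:,:,::-1].copy(); cv2.imwrite(f'pics/{name}_raw.png',im)
    if crop: a,b,c,d=crop; im=im[b:d,a:c]
    if s!=1: im=cv2.resize(im,None,fx=s,fy=s,interpolation=cv2.INTER_CUBIC)
    cv2.imwrite(f'pics/{name}.png',im); return im,o
E
python3 - <<'E'
from h import *
im=cv2.imread('pics/top0.png'); c=im[145:270,245:445]; cv2.imwrite('pics/topcrop.png',cv2.resize(c,None,fx=4,fy=4,interpolation=cv2.INTER_CUBIC))
C=cam('top')
for n,uv,z in [('boxFL',(268,226),0.042),('marker',(317,205),.06),('packed',(286,208),.073),('cup',(409,199),.065),('bottle',(404,160),.1),('card',(410,219),.06),('stamp',(360,252),.092),('stapler',(372,127),.054),('yellow',(458,176),.01)]:
    print(n,ray(C,uv,z).round(3))
E
```

```text
boxFL [0.47  0.134 0.042]
marker [ 0.528 -0.016  0.06 ]
packed [0.521 0.076 0.073]
cup [ 0.538 -0.29   0.065]
bottle [ 0.651 -0.273  0.1  ]
card [ 0.479 -0.291  0.06 ]
stamp [ 0.388 -0.137  0.092]
stapler [ 0.761 -0.189  0.054]
yellow [ 0.608 -0.455  0.01 ]
```

View pics/topcrop.png

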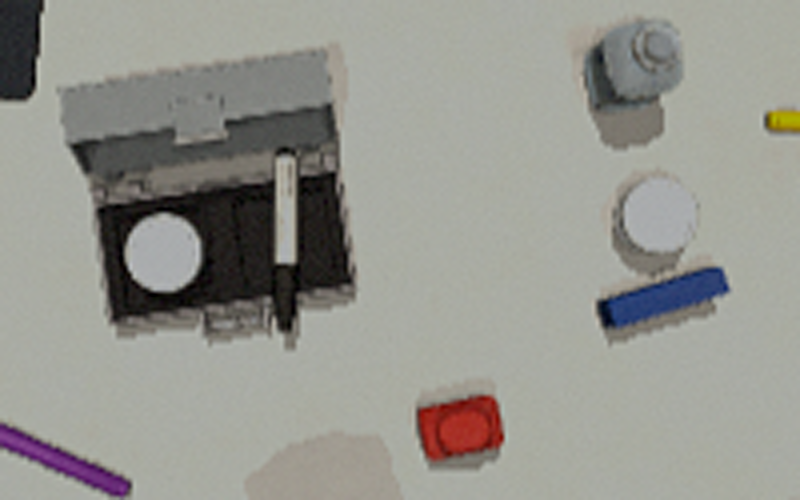

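Run:
```python
from h import *
C=cam('top')
im=cv2.imread('pics/top0.png'); hsv=cv2.cvtColor(im,cv2.COLOR_BGR2HSV)
def pc(x,y): return (245+x/4-.375,145+y/4-.375)
def blob(mask,x0,y0,x1,y1):
    m=np.zeros(mask.shape,np.uint8); m[y0:y1,x0:x1]=mask[y0:y1,x0:x1]
    cs,_=cv2.findContours(m,0,2); c=max(cs,key=cv2.contourArea); return cv2.minAreaRect(c),cv2.minEnclosingCircle(c)
h,s,v=hsv[...,0],hsv[...,1],hsv[...,2]
b=blob(((h>100)&(h<130)&(s>100)).astype(np.uint8),385,200,440,240)[0]; print('card',b,[ray(C,p,.06).round(3)for p in cv2.boxPoints(b)])
b=blob((((h<8)|(h>170))&(s>120)).astype(np.uint8),340,235,380,270)[0]; print('stamp',b,[ray(C,p,.092).round(3)for p in cv2.boxPoints(b)])
print('cup',ray(C,pc(659,216),.065)); print('packed',ray(C,pc(163,252),.073))
print('FL',ray(C,pc(113,322),.042),'FR',ray(C,pc(355,289),.042))
for nm,p in [('tip',(289,332)),('cap/white',(285,265)),('end',(285,150))]: print(nm,ray(C,pc(*p),.051))
for nm,p in [('lidTL',(60,90)),('lidTR',(328,48))]: print(nm,ray(C,pc(*p),.15))
print('bottle cap',ray(C,pc(655,45),.184))
```

```text
card ((410.3486328125, 219.00808715820312), (7.131582736968994, 31.687753677368164), 72.89727020263672) [array([ 0.477, -0.244,  0.06 ]), array([ 0.502, -0.335,  0.06 ]), array([ 0.481, -0.34 ,  0.06 ]), array([ 0.456, -0.249,  0.06 ])]
stamp ((359.676025390625, 251.46800231933594), (13.14808177947998, 19.94572639465332), 79.69515228271484) [array([ 0.403, -0.104,  0.092]), array([ 0.412, -0.162,  0.092]), array([ 0.375, -0.167,  0.092]), array([ 0.366, -0.11 ,  0.092])]
cup [ 0.53947437 -0.29092316  0.065     ]
packed [0.52259931 0.07814769 0.073     ]
FL [0.47196233 0.11963365 0.042     ] FR [ 0.49184004 -0.06387794  0.042     ]
tip [ 0.46088408 -0.01325809  0.051     ]
cap/white [ 0.51114735 -0.01161258  0.051     ]
end [ 0.59793226 -0.01395157  0.051     ]
lidTL [0.63552118 0.14187486 0.15      ]
lidTR [ 0.65984905 -0.04737666  0.15      ]
bottle cap [ 0.65036768 -0.27028649  0.184     ]
```

Request:
drive_tool(
  moves=[0, 0, -4.5, 0.04, 0.045, 0.005, 0, 0, 0, -4.5, 0.04, 0.045, 0.005, 0, 0, 0, -4.5, 0.04, 0.045, 0.005, 0, 0, 0, -4.5, 0.04, 0.045, 0.005, 0, 0, 0, -3.4, 0.04, 0.045, 0.005, 0],
  newtons=40,
)

```text
t: 0.78
tool_pos: [0.4285, -0.3553, 0.2562]
tool_rot: [-3.141, 0.005, 0.0]
contact_force: [0.5, -0.2, 0.6]
opening: 0.0854
```

Request:
drive_tool(
  moves=[0, 0, 0, 0.01, 0.05, 0, 0.3, 0, 0, 0, 0, 0.02, 0, 0.5, 0, 0, 0, 0, 0, 0, 0.5, 0, 0, 0, 0, 0, 0, 0.5, 0, 0, 0, 0, 0, 0, 0.5],
)

```text
t: 1.4
tool_pos: [0.4372, -0.2883, 0.2562]
tool_rot: [3.141, -0.004, -0.0]
contact_force: [-1.4, -0.8, 0.3]
opening: 0.0424
```

Run:
```python
from h import *
im,o=see('wrist','w1'); print(o['t'],o['tool_pos'],o['tool_rot'],o['q'],o['opening'])
C=cam('wrist',o)
for n,p in dict(cup=(.5395,-.291,.065),card=(.479,-.291,.06),FR=(.4918,-.0639,.042)).items(): print(n,proj(C,p))
```

```text
1.4 [ 0.43720237 -0.28830278  0.25618151] [ 3.14145965e+00 -4.15536111e-03 -4.63388180e-04] [-7.24977244e-01 -2.05897861e-01  1.81619727e+00 -2.93148357e-04
  1.53142810e+00  8.48476136e-01] 0.042408414090505234
cup [316.97718271  73.08634352]
card [317.00501163 137.36295875]
FR [102.24499159 124.20886764]
```

View pics/w1.png

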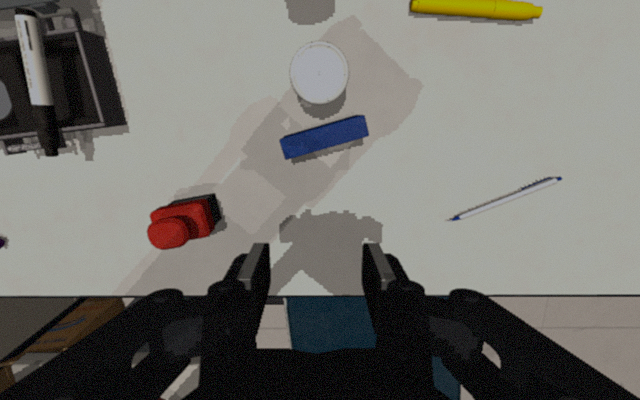

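The wrist view shows the cup lid at (320,72), the card pack at (325,137), the stamp at (183,222), the marker from (30,12) to (52,150), and the yellow pen at (475,8). The cup matches the top-view estimate. I'll go on to the box.

Request:
drive_tool(
  moves=[0, 0, 0, 0, 0.055, 0, 0.5, 0, 0, 0, 0, 0.055, 0, 0.5, 0, 0, 0, 0, 0.055, 0, 0.5, 0, 0, 0, 0, 0.055, 0, 0.5, 0, 0, 0, 0, 0.055, 0, 0.5],
)

```text
t: 2.08
tool_pos: [0.4376, -0.0111, 0.2565]
tool_rot: [3.141, -0.004, 0.001]
contact_force: [1.2, -0.5, -0.4]
opening: 0.0427
```

Request:
drive_tool(
  moves=[0, 0, 0, 0, 0, 0, 0.5, 0, 0, 0, 0, 0, 0, 0.5, 0, 0, 0, 0, 0, 0, 0.5, 0, 0, 0, 0, 0, 0, 0.5, 0, 0, 0, 0, 0, 0, 0.5],
)

```text
t: 2.7
tool_pos: [0.4377, -0.0128, 0.2562]
tool_rot: [-3.142, 0.004, 0.0]
contact_force: [-0.4, 0.1, 0.1]
opening: 0.0427
```

Run:
```python
from h import *
im,o=see('wrist','w2'); print(o['t'],o['tool_pos'],o['tool_rot'],o['opening'])
```

```text
2.7 [ 0.43766208 -0.0128015   0.25624924] [-3.14155398e+00  3.60712005e-03  3.10300361e-04] 0.042663849549230005
```

View pics/w2.png

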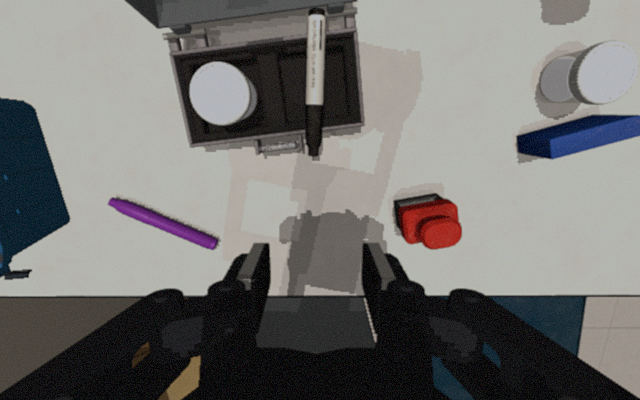

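The wrist view over the box shows the rim corners at about (191,143), (364,123), (172,52) and (357,33), the marker from (314,155) to (317,12), and the packed cup lid at (222,92).

Run:
```python
from h import *
im=cv2.imread('pics/w2_raw.png'); cv2.imwrite('pics/w2c.png',cv2.resize(im[0:170,150:390],None,fx=3.3,fy=3.3,interpolation=cv2.INTER_CUBIC))
o=ctrl.get_obs(); C=cam('wrist',o)
for n,uv,z in [('FL',(191,144),.042),('FR',(364,123.5),.042),('RL',(172,52),.042),('RR',(357,33),.042),('tip',(314,155),.051),('end',(317,10),.051),('mid',(315,90),.06),('packed',(222,93),.073),('catch',(279,146),.03)]:
    print(n,ray(C,uv,z).round(4))
o['tool_pos']=np.array([0.43720237,-0.28830278,0.25618151]);o['tool_rot']=np.array([3.14145965e+00,-4.15536111e-03,-4.63388180e-04])
C=cam('wrist',o); print('cup',ray(C,(320,72),.065),'cardL',ray(C,(280,140),.06),ray(C,(366,117),.06))
```

```text
FL [0.4713 0.1201 0.042 ]
FR [ 0.4925 -0.065   0.042 ]
RL [0.5624 0.1299 0.042 ]
RR [ 0.5795 -0.0548  0.042 ]
tip [ 0.4605 -0.0121  0.051 ]
end [ 0.5974 -0.0153  0.051 ]
mid [ 0.5251 -0.0133  0.06  ]
packed [0.5217 0.0744 0.073 ]
catch [0.4679 0.0269 0.03  ]
cup [ 0.54046032 -0.29387395  0.065     ] cardL [ 0.47643032 -0.25336066  0.06      ] [ 0.49891066 -0.33995122  0.06      ]
```

View pics/w2c.png

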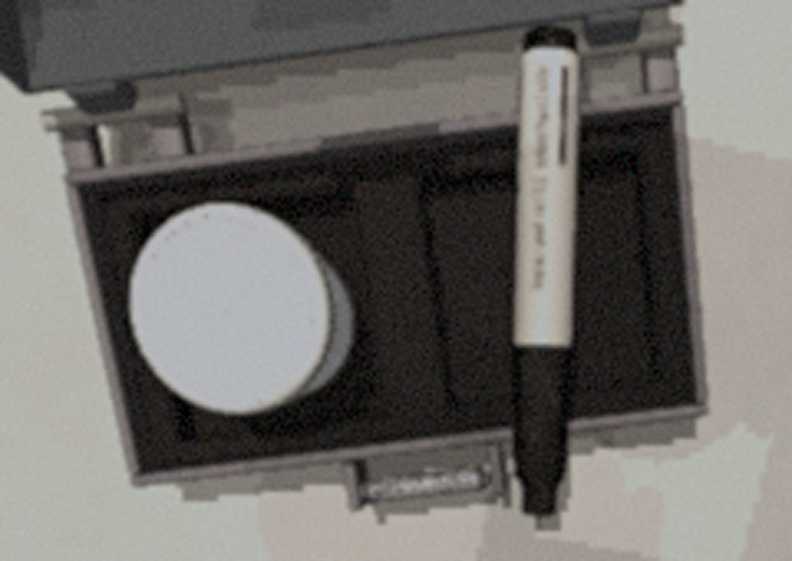

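Aiming at the black/white marker, confirmed in the crop with its middle at about (0.527,-0.013). It is neither the purple nor the yellow pen.

Request:
drive_tool(
  moves=[0, 0, 0, 0.03, 0, -0.03, 0.5, 0, 0, 0, 0.03, 0, -0.04, 0.5, 0, 0, 0, 0.029, 0, -0.05, 0.5, 0, 0, 0, 0, 0, -0.05, 0.5, 0, 0, 0, 0, -0.001, -0.03, 0.5],
)

```text
t: 3.38
tool_pos: [0.5251, -0.0129, 0.053]
tool_rot: [-3.141, 0.001, 0.007]
contact_force: [-0.4, -0.5, 0.0]
opening: 0.0428
```

Request:
drive_tool(
  moves=[0, 0, 0, 0, 0, -0.012, 0.5, 0, 0, 0, 0, 0, 0, 0.75, 0, 0, 0, 0, 0, 0, 0.95, 0, 0, 0, 0, 0, 0, 0.95, 0, 0, 0, 0, 0, 0, 0.95],
)

```text
t: 4.0
tool_pos: [0.5274, -0.0131, 0.0455]
tool_rot: [3.141, -0.001, 0.003]
contact_force: [0.6, 0.1, 3.6]
opening: 0.0173
```

Run:
```python
from h import *
im,o=see('wrist','w3'); print(o['t'],o['tool_pos'],o['contact_force'],o['opening'])
```

```text
4.0 [ 0.52744784 -0.01314597  0.04545934] [0.58935579 0.07788622 3.62794455] 0.01728838530920711
```

View pics/w3.png

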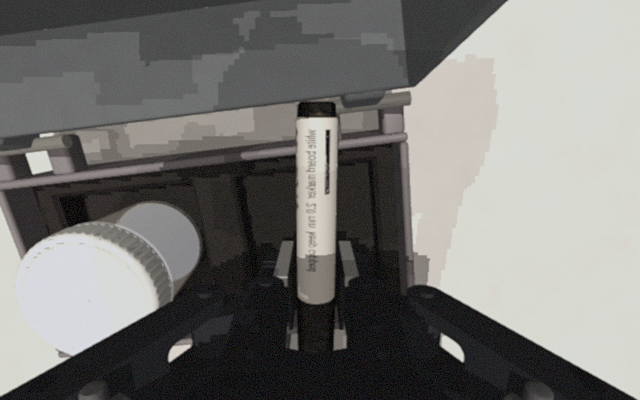

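The marker is held between the pads (opening 17 mm). I'll lift it, carry it to y≈-0.16 and lay it down.

Request:
drive_tool(
  moves=[0, 0, 0, 0, 0, 0.03, 0.95, 0, 0, 0, 0, 0, 0.035, 0.95, 0, 0, 0, 0.01, -0.04, 0.005, 0.95, 0, 0, 0, 0, -0.04, 0, 0.95, 0, 0, 0, 0, -0.04, 0, 0.95],
)

```text
t: 4.68
tool_pos: [0.5369, -0.1342, 0.1149]
tool_rot: [3.141, -0.0, 0.002]
contact_force: [0.4, -0.4, -0.3]
opening: 0.0175
```

Request:
drive_tool(
  moves=[0, 0, 0, 0, -0.03, -0.02, 0.95, 0, 0, 0, 0, 0, -0.05, 0.95, 0, 0, 0, 0, 0, -0.03, 0.95, 0, 0, 0, 0, 0, -0.008, 0.95, 0, 0, 0, 0, 0, 0, 0.95],
)

```text
t: 5.3
tool_pos: [0.537, -0.1631, 0.0067]
tool_rot: [3.141, -0.001, 0.001]
contact_force: [-0.3, 0.1, -0.6]
opening: 0.0169
```

Run:
```python
from h import *
o=ctrl.get_obs(); print(o['t'],o['tool_pos'],o['contact_force'],o['opening'])
```

```text
5.3 [ 0.53696038 -0.16309695  0.00671535] [-0.28693205  0.12786734 -0.6202809 ] 0.016943352549897612
```

Request:
drive_tool(
  moves=[0, 0, 0, 0, 0, -0.003, 0.95, 0, 0, 0, 0, 0, 0, 0.95, 0, 0, 0, 0, 0, 0, 0.65, 0, 0, 0, 0, 0, 0, 0.5, 0, 0, 0, 0, 0, 0.03, 0.5],
)

```text
t: 5.92
tool_pos: [0.5343, -0.162, 0.031]
tool_rot: [-3.139, 0.001, 0.009]
contact_force: [0.6, -0.4, 0.7]
opening: 0.0427
```

Request:
drive_tool(
  moves=[0, 0, 0, 0, 0, 0.05, 0.3, 0, 0, 0, -0.03, 0, 0.06, 0, 0, 0, 0, -0.04, 0, 0.06, 0, 0, 0, 0, -0.03, 0, 0.05, 0, 0, 0, 0, 0, 0, 0, 0],
)

```text
t: 6.55
tool_pos: [0.4451, -0.1643, 0.2475]
tool_rot: [3.136, -0.003, 0.015]
contact_force: [0.7, 0.7, 0.5]
opening: 0.085
```

Run:
```python
from h import *
im,o=see('wrist','w4'); print(o['t'],o['tool_pos'],o['tool_rot'],o['opening'])
C=cam('wrist',o); print(proj(C,(.54,-.2925,.065)))
```

```text
6.55 [ 0.44509909 -0.16431616  0.24746041] [ 3.13590855e+00 -2.67736845e-03  1.53821643e-02] 0.08495271700910025
[449.80091519  82.62990837]
```

View pics/w4.png

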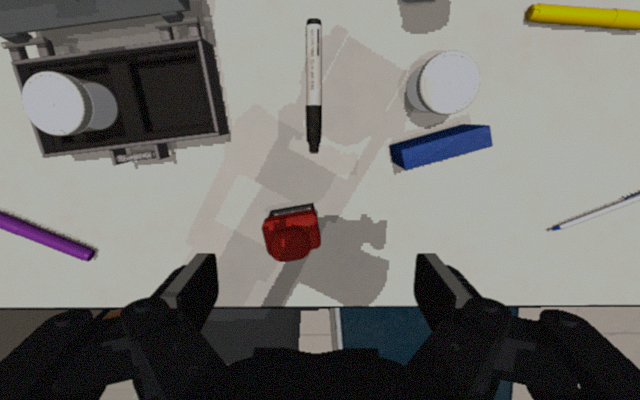

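The marker lies flat on the desk (313,85). The cup lid at (449,82) matches (0.540,-0.2925). Next I'll measure the empty well, whose edges are around (135–215, 40–135).

Run:
```python
from h import *
im=cv2.imread('pics/w4_raw.png')[20:180,0:240]; im=cv2.convertScaleAbs(im,alpha=2.2,beta=10); cv2.imwrite('pics/w4c.png',cv2.resize(im,None,fx=3.3,fy=3.3,interpolation=cv2.INTER_CUBIC))
```

```text
(no output)
```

View pics/w4c.png

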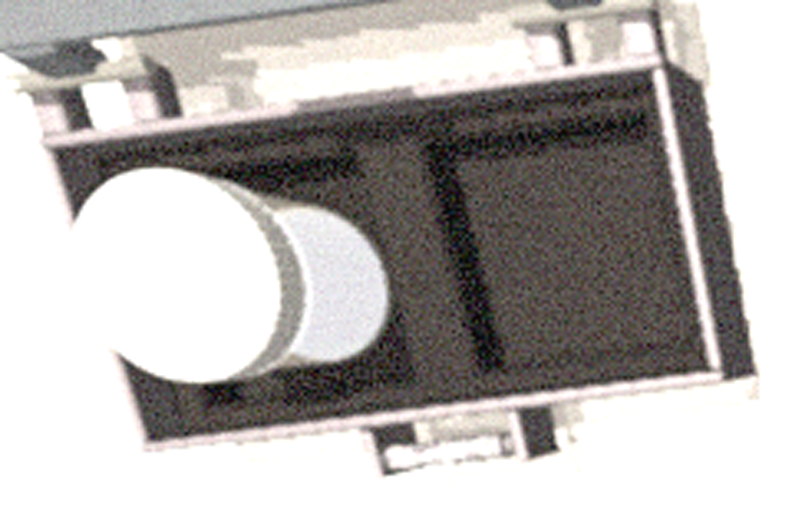

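Run:
```python
from h import *
o=ctrl.get_obs(); C=cam('wrist',o)
f=lambda x,y,z: ray(C,(x/3.3-.35,20+y/3.3-.35),z)
Y=np.radians(6.5); bx=np.array([np.cos(Y),np.sin(Y)]); by=np.array([-bx[1],bx[0]])
c=np.array([.5264,.0326])
pts={'well RL':(428,143,.026),'well FL':(480,370,.026),'wl rear':(357,152,.026),'rimFR':(720,380,.042),'rimRR':(662,68,.042),'rimFL':(147,445,.042),'rimRL':(48,143,.042)}
for k,p in pts.items():
    w=f(*p); print(k,w.round(4),'box',round((w[:2]-c)@bx,4),round((w[:2]-c)@by,4))
P={k:f(*p)[:2] for k,p in pts.items()}
print(np.mean([P['rimFR'],P['rimRR'],P['rimFL'],P['rimRL']],0), 'packed',)
for k in [(P['rimFL']-P['rimFR']),(P['rimRL']-P['rimRR'])]: print(np.degrees(np.arctan2(-k[0],k[1])),np.linalg.norm(k))
```

```text
well RL [0.5609 0.0247 0.026 ] box 0.0333 -0.0118
well FL [0.4921 0.0179 0.026 ] box -0.0358 -0.0108
wl rear [0.5583 0.047  0.026 ] box 0.0333 0.0107
rimFR [ 0.4898 -0.0647  0.042 ] box -0.0474 -0.0925
rimRR [ 0.5789 -0.0547  0.042 ] box 0.0423 -0.0927
rimFL [0.4697 0.1183 0.042 ] box -0.0466 0.0915
rimRL [0.5586 0.1284 0.042 ] box 0.0429 0.0915
[0.52424545 0.03181723] packed
6.262319362674119 0.1840537531777805
6.316297476356516 0.18425465997118606
```

Request:
drive_tool(
  moves=[0, 0, -3, 0.019, -0.0256, -0.02, 0.1, 0, 0, -3, 0.019, -0.0256, -0.02, 0.1, 0, 0, -3, 0.019, -0.0256, -0.02, 0.1, 0, 0, -3, 0.019, -0.0256, -0.02, 0.1, 0, 0, 0, 0.019, -0.0256, -0.0, 0.1],
)

```text
t: 7.22
tool_pos: [0.5377, -0.2903, 0.1558]
tool_rot: [-3.12, 0.329, 0.011]
contact_force: [-0.3, 0.6, 0.8]
opening: 0.0769
```

Request:
drive_tool(
  moves=[0, 0, 0, 0, 0, -0.03, 0.1, 0, 0, 0, 0, 0, 0, 0.1, 0, 0, 0, 0, 0, 0, 0.1, 0, 0, 0, 0, 0, 0, 0.1, 0, 0, 0, 0, 0, 0, 0.1],
)

```text
t: 7.85
tool_pos: [0.5395, -0.2912, 0.1324]
tool_rot: [3.123, -0.329, 0.003]
contact_force: [-0.0, -0.4, 0.5]
opening: 0.0769
```

Run:
```python
from h import *
im,o=see('wrist','w5'); print(o['t'],o['tool_pos'],o['tool_rot'],o['opening'])
C=cam('wrist',o); print(proj(C,(.54,-.2925,.065)))
```

```text
7.85 [ 0.53948473 -0.29117855  0.13244505] [ 3.12337230e+00 -3.28982764e-01  2.67168926e-03] 0.0768692973979604
[315.29315335 214.29534557]
```

View pics/w5.png

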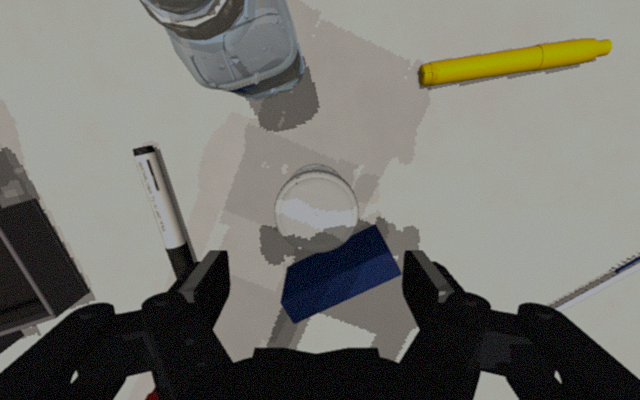

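The cup's circle is centred at (317,210), against (315,214) predicted, so the jaws straddle it with the card pack and bottle clear. I'll descend.

Request:
drive_tool(
  moves=[0, 0, 0, 0.001, -0.001, -0.03, 0.1, 0, 0, 0, 0, 0, -0.03, 0.1, 0, 0, 0, 0, 0, -0.02, 0.1, 0, 0, 0, 0, 0, -0.012, 0.1, 0, 0, 0, 0, 0, 0, 0.1],
)

```text
t: 8.52
tool_pos: [0.5397, -0.2918, 0.0386]
tool_rot: [-3.124, 0.329, 0.002]
contact_force: [-0.2, -0.2, -0.2]
opening: 0.0769
```

Run:
```python
from h import *
im,o=see('wrist','w6'); print(o['t'],o['tool_pos'],o['contact_force'],o['opening'])
```

```text
8.525 [ 0.53972233 -0.29182821  0.03862057] [-0.17389414 -0.24357917 -0.19644507] 0.07691446379336396
```

View pics/w6.png

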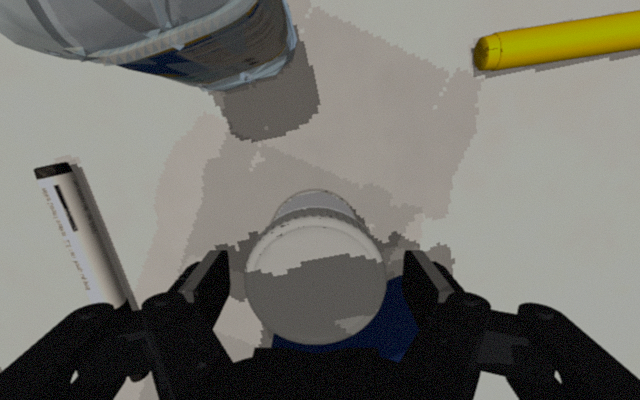

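Request:
drive_tool(
  moves=[0, 0, 0, 0, 0, -0.008, 0.1, 0, 0, 0, 0, 0, 0, 0.25, 0, 0, 0, 0, 0, 0, 0.5, 0, 0, 0, 0, 0, 0, 0.5, 0, 0, 0, 0, 0, 0, 0.5],
  newtons=40,
)

```text
t: 9.2
tool_pos: [0.5405, -0.2923, 0.0319]
tool_rot: [3.124, -0.329, 0.002]
contact_force: [0.8, 0.2, 2.2]
opening: 0.0541
```

Request:
drive_tool(
  moves=[0, 0, 0, 0, 0, 0.01, 0.5, 0, 0, 0, 0, 0, 0.03, 0.5, 0, 0, 0, 0, 0, 0.04, 0.5, 0, 0, 0, 0, 0, 0.02, 0.5, 0, 0, 0, 0, 0, 0.0, 0.5],
)

```text
t: 9.82
tool_pos: [0.5409, -0.2927, 0.1332]
tool_rot: [3.122, -0.329, 0.005]
contact_force: [0.4, 0.8, -0.6]
opening: 0.0548
```

Run:
```python
from h import *
im,o=see('wrist','w7'); print(o['t'],o['tool_pos'],o['contact_force'],o['opening'])
im,o=see('side','s7',(300,150,500,330),4)
```

```text
9.825 [ 0.54091959 -0.29271485  0.13316294] [ 0.39552038  0.76921741 -0.64113967] 0.05484619326801421
```

View pics/w7.png

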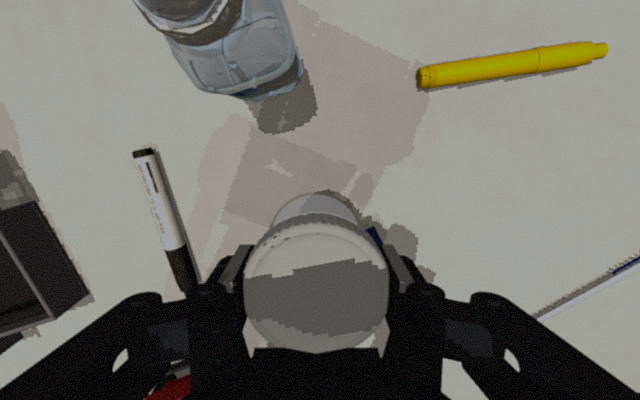

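View pics/s7.png

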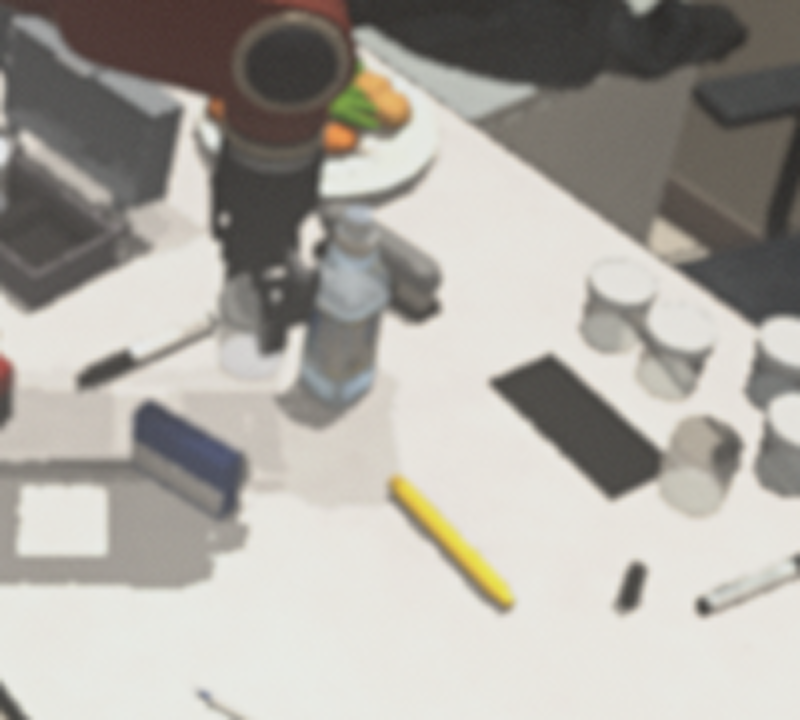

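The cup is lifted (opening 55 mm), and the card pack and bottle are undisturbed. I'll carry it over the well while turning to the box yaw.

Request:
drive_tool(
  moves=[0, 0, 3.7, -0.002, 0.05, 0.01, 0.5, 0, 0, 3.7, -0.002, 0.055, 0, 0.5, 0, 0, 3.7, -0.002, 0.055, 0, 0.5, 0, 0, 3.7, -0.002, 0.055, 0, 0.5, 0, 0, 3.7, -0.002, 0.055, 0, 0.5],
)

```text
t: 10.55
tool_pos: [0.5283, -0.0202, 0.1387]
tool_rot: [-3.135, -0.18, 0.006]
contact_force: [1.0, 0.9, 0.2]
opening: 0.0541
```

Request:
drive_tool(
  moves=[0, 0, 0, 0, 0.009, -0.01, 0.5, 0, 0, 0, 0, 0, 0, 0.5, 0, 0, 0, 0, 0, 0, 0.5, 0, 0, 0, 0, 0, 0, 0.5, 0, 0, 0, 0, 0, 0, 0.5],
)

```text
t: 11.18
tool_pos: [0.5303, -0.0139, 0.1314]
tool_rot: [3.137, 0.175, 0.001]
contact_force: [-0.2, 0.3, -1.6]
opening: 0.0544
```

Run:
```python
from h import *
im,o=see('wrist','w8'); print(o['t'],o['tool_pos'],o['tool_rot'],o['contact_force'],o['opening'])
C=cam('wrist',o); Rm=R.from_rotvec(o['tool_rot']).as_matrix()
print(proj(C,o['tool_pos']+[0,0,.033]),[proj(C,o['tool_pos']+s*.029*Rm[:,0]+[0,0,.033])for s in(-1,1)])
# expected well edges
Y=np.radians(6.4); bx=np.array([np.cos(Y),np.sin(Y)]); by=np.array([-bx[1],bx[0]]);c=np.array([.5255,.032])
for a,b,z in [(.035,-.011,.026),(.035,-.081,.026),(.048,-.095,.042),(.048,.095,.042)]: print(proj(C,[*(c+a*bx+b*by),z]))
```

```text
11.175 [ 0.53025674 -0.01393971  0.13144392] [3.13659047e+00 1.74659488e-01 5.78111786e-04] [-0.19866788  0.32506884 -1.56112917] 0.05444310797334807
[312.50703664 294.90245758] [array([312.63337977, 359.62069813]), array([312.3639216, 221.5929364])]
[267.43177538 154.72769549]
[360.31504535 154.76261303]
[384.11522417 138.88516607]
[111.18240076 138.7811638 ]
```

View pics/w8.png

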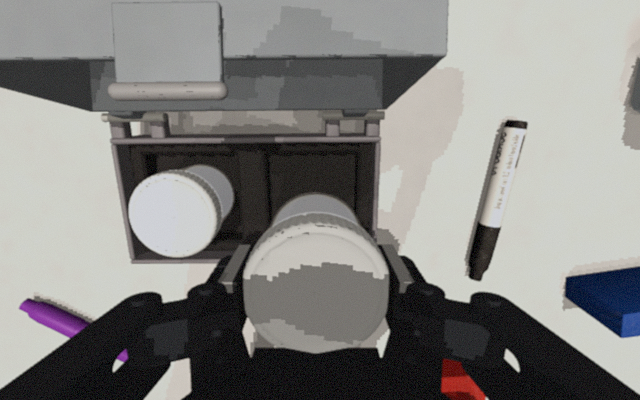

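The cup hangs level, centred at (317,288). The well is seen at (268–360, from row 153), aligned with the box. I'll lower it.

Request:
drive_tool(
  moves=[0, 0, 0, 0, 0.001, -0.03, 0.5, 0, 0, 0, 0, 0, -0.03, 0.5, 0, 0, 0, 0, 0, -0.015, 0.5, 0, 0, 0, 0, 0, -0.01, 0.5, 0, 0, 0, 0, 0, 0, 0.5],
)

```text
t: 11.85
tool_pos: [0.53, -0.0121, 0.0461]
tool_rot: [-3.137, -0.177, 0.001]
contact_force: [-0.1, 1.1, -0.4]
opening: 0.0544
```

Run:
```python
from h import *
im,o=see('wrist','w9'); print(o['t'],o['tool_pos'],o['tool_rot'],o['contact_force'],o['opening'])
```

```text
11.85 [ 0.5299886  -0.01210286  0.04608456] [-3.13651583e+00 -1.76871715e-01  7.12369526e-04] [-0.10654772  1.09524427 -0.44730727] 0.054384980556830755
```

View pics/w9.png

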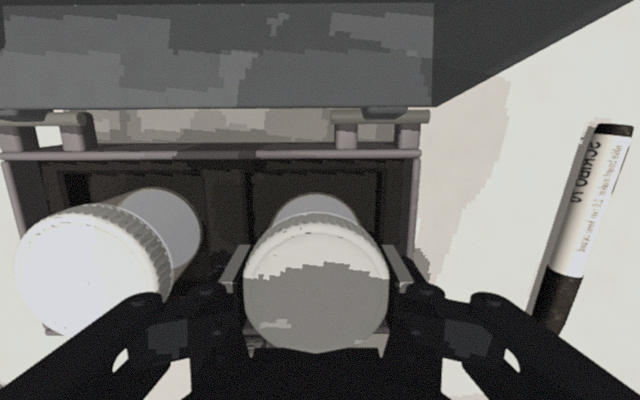

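The cup's bottom is inside the well with clearance on both sides, and the packed cup is clear of the left finger. I'll set it down.

Request:
drive_tool(
  moves=[0, 0, 0, 0, 0, -0.005, 0.5, 0, 0, 0, 0, 0, -0.002, 0.5, 0, 0, 0, 0, 0, 0, 0.5, 0, 0, 0, 0, 0, 0, 0.28, 0, 0, 0, 0, 0, 0, 0.24],
)

```text
t: 12.52
tool_pos: [0.5299, -0.0121, 0.0391]
tool_rot: [3.137, 0.177, -0.0]
contact_force: [1.2, -0.1, -0.9]
opening: 0.0651
```

Run:
```python
from h import *
im,o=see('wrist','w10'); print(o['t'],o['tool_pos'],o['tool_rot'],o['contact_force'],o['opening'])
```

```text
12.525 [ 0.52988998 -0.01205531  0.03912978] [ 3.13657510e+00  1.76988034e-01 -2.98109784e-04] [ 1.213644   -0.11247448 -0.89713785] 0.06514427598783915
```

View pics/w10.png

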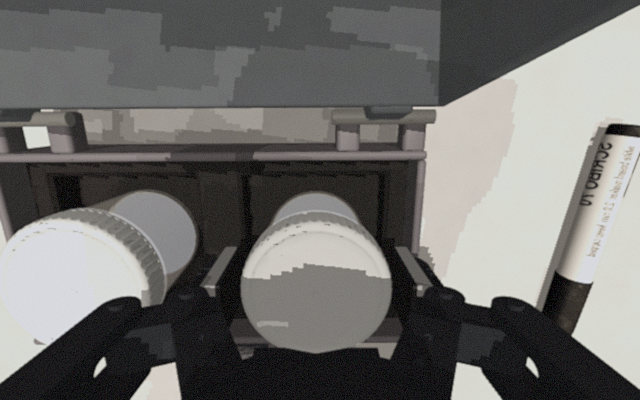

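Released. I'll rise straight up and check.

Request:
drive_tool(
  moves=[0, 0, 0, 0, 0, 0.02, 0.24, 0, 0, 0, 0, 0, 0.04, 0.24, 0, 0, 0, 0, 0, 0.05, 0.24, 0, 0, 0, 0, 0, 0.06, 1, 0, 0, 0, 0, 0, 0.02, 1],
)

```text
t: 13.2
tool_pos: [0.5319, -0.0124, 0.2343]
tool_rot: [3.135, 0.177, 0.012]
contact_force: [0.6, 0.9, -0.4]
opening: 0.0292
```

Run:
```python
from h import *
im,o=see('wrist','w11'); print(o['t'],o['tool_pos'],o['tool_rot'],o['contact_force'],o['opening'])
im,o=see('side','s11',(200,120,400,280),4)
```

```text
13.2 [ 0.53193546 -0.01236823  0.23432962] [3.13488422 0.17693095 0.01179955] [ 0.58916404  0.89341033 -0.43643893] 0.029193083513509337
```

View pics/w11.png

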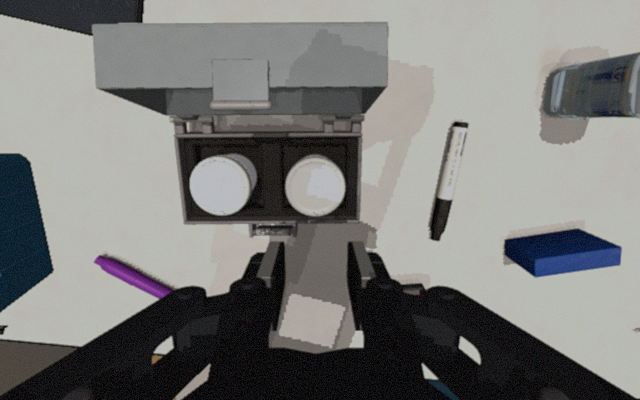

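View pics/s11.png

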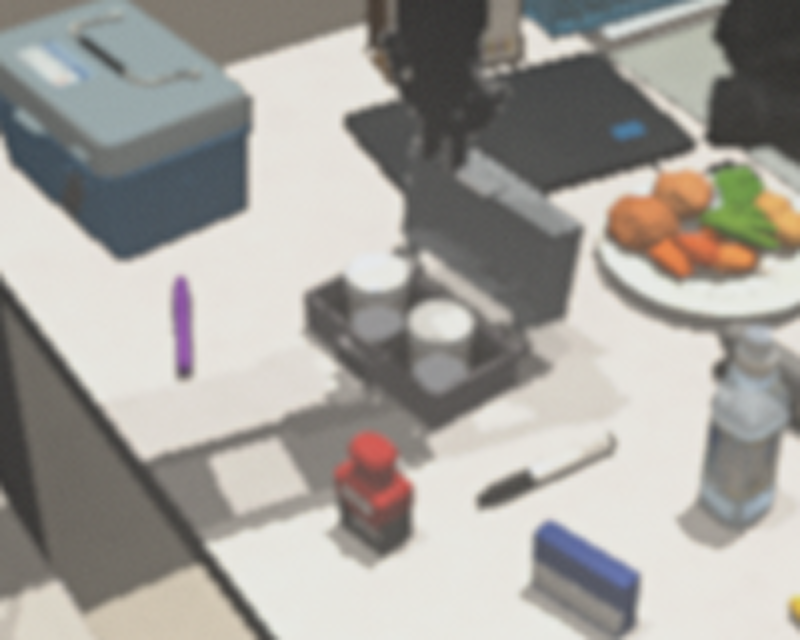

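Both cups stand upright in their wells, at (224,185) and (316,185). Now I'll work out the lid swing.

Run:
```python
from h import *
o=ctrl.get_obs(); C=cam('wrist',o)
Y=np.radians(6.4); bx=np.array([np.cos(Y),np.sin(Y)]); c=np.array([.5255,.032]); h=c+.062*bx
for uv,z in [((240,24),.147),((240,88),.152),((95,24),.147),((388,24),.147)]:
    w=ray(C,uv,z); print(uv,w.round(4),'s from hinge',((w[:2]-h)@bx).round(4), 'y',((w[:2]-h)@[-bx[1],bx[0]]).round(4))
for th in [1.9,1.7,1.5,1.3,1.1,.9,.7,.5,.35,.2,.1,.05,0]:
    f=.102*np.cos(th)-.042*np.sin(th); z=.042+.102*np.sin(th)+.042*np.cos(th)
    p=h+(-f+.011)*bx; print(th,p.round(4),round(z,4))
```

```text
(240, 24) [0.6455 0.0473 0.147 ] s from hinge 0.059 y 0.0018
(240, 88) [0.6072 0.0441 0.152 ] s from hinge 0.0205 y 0.0029
(95, 24) [0.6352 0.1377 0.147 ] s from hinge 0.0588 y 0.0928
(388, 24) [ 0.6561 -0.0451  0.147 ] s from hinge 0.0592 y -0.0912
1.9 [0.6703 0.0482] 0.1249
1.7 [0.6525 0.0462] 0.1377
1.5 [0.6325 0.044 ] 0.1467
1.3 [0.6111 0.0416] 0.1515
1.1 [0.5893 0.0392] 0.152
0.9 [0.5677 0.0367] 0.148
0.7 [0.5474 0.0345] 0.1398
0.5 [0.5291 0.0324] 0.1278
0.35 [0.5171 0.0311] 0.1164
0.2 [0.507  0.0299] 0.1034
0.1 [0.5014 0.0293] 0.094
0.05 [0.4989 0.029 ] 0.089
0 [0.4967 0.0288] 0.084
```

Request:
drive_tool(
  moves=[0, 0, 0, 0.05, 0.02, 0, 1, 0, 0, 0, 0.05, 0.02, 0, 1, 0, 0, 0, 0.048, 0.021, 0, 1, 0, 0, 0, 0, 0, -0.03, 1, 0, 0, 0, 0, 0, -0.03, 1],
)

```text
t: 13.92
tool_pos: [0.677, 0.0494, 0.1643]
tool_rot: [-3.136, -0.178, 0.008]
contact_force: [-0.4, 0.2, -0.5]
opening: -0.0001
```

Request:
drive_tool(
  moves=[0, 0, 0, 0, 0, -0.03, 1, 0, 0, 0, 0, 0, -0.02, 1, 0, 0, 0, 0, 0, 0, 1, 0, 0, 0, 0, 0, 0, 1, 0, 0, 0, 0, 0, 0, 1],
)

```text
t: 14.55
tool_pos: [0.6791, 0.0489, 0.1212]
tool_rot: [3.136, 0.177, 0.005]
contact_force: [0.1, -0.6, 0.8]
opening: 0.0003
```

Run:
```python
from h import *
im,o=see('wrist','w12'); print(o['t'],o['tool_pos'],o['tool_rot'],o['contact_force'],o['opening'])
im,o=see('side','s12',(200,120,400,280),4)
```

```text
14.55 [0.6791273  0.04887771 0.12119341] [3.13633115 0.17691686 0.00492247] [ 0.13245857 -0.58111943  0.80663868] 0.0002656365456509966
```

View pics/s12.png

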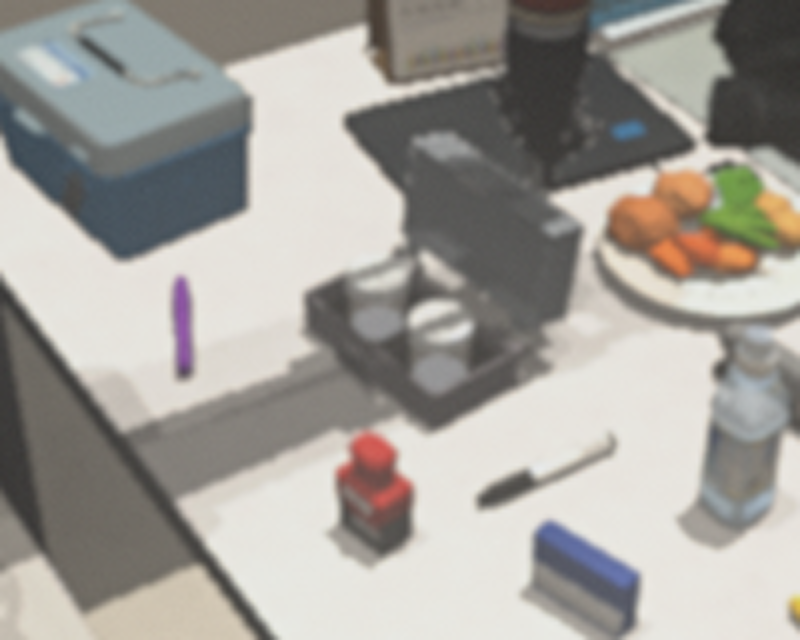

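View pics/w12.png

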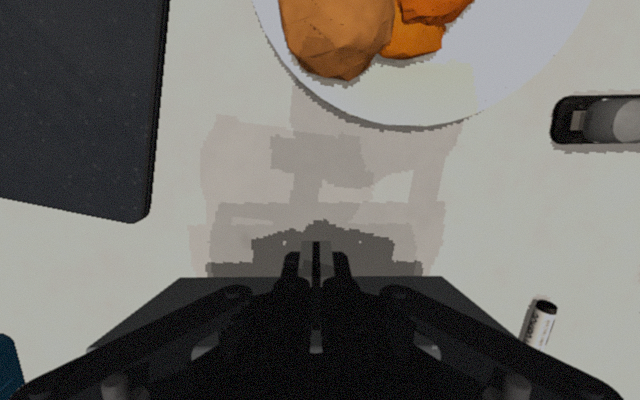

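The fingers are behind the lid and clear of the plate and laptop. I'll swing the lid forward.

Request:
drive_tool(
  moves=[0, 0, 0, -0.027, -0.003, 0.01, 1, 0, 0, 0, -0.02, -0.002, 0.01, 1, 0, 0, 0, -0.021, -0.002, 0.006, 1, 0, 0, 0, -0.022, -0.002, 0.001, 1, 0, 0, 0, -0.022, -0.003, -0.004, 1],
)

```text
t: 15.28
tool_pos: [0.5664, 0.0369, 0.144]
tool_rot: [3.136, 0.177, 0.006]
contact_force: [-0.8, -0.1, 0.6]
opening: 0.0001
```

Run:
```python
from h import *
o=ctrl.get_obs(); print(o['t'],o['tool_pos'],o['contact_force'])
im,o=see('side','s13',(200,120,400,280),4)
```

```text
15.275 [0.56642057 0.03691412 0.14396321] [-0.76371511 -0.12257667  0.56224835]
```

View pics/s13.png

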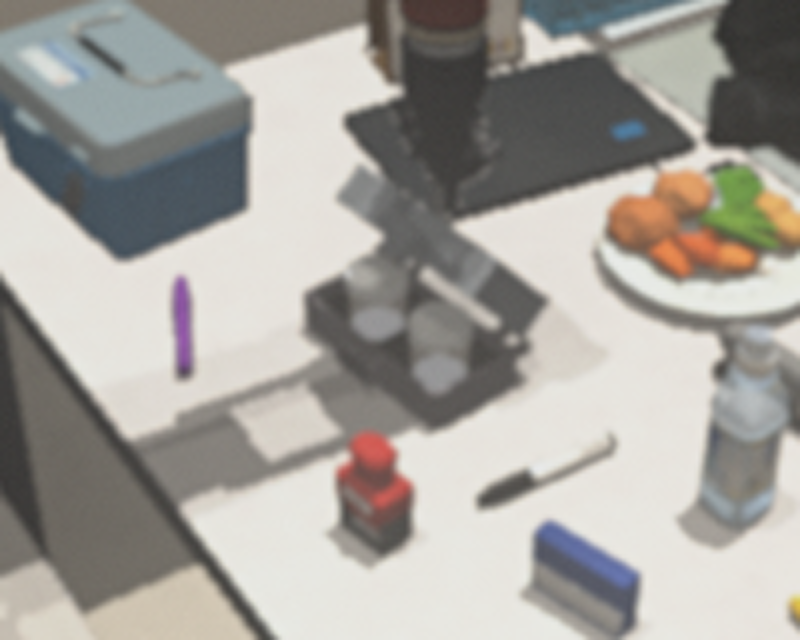

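Request:
drive_tool(
  moves=[0, 0, 0, -0.019, -0.002, -0.006, 1, 0, 0, 0, -0.018, -0.002, -0.011, 1, 0, 0, 0, -0.013, -0.001, -0.011, 1, 0, 0, 0, -0.01, -0.001, -0.012, 1, 0, 0, 0, -0.004, -0.001, -0.004, 1],
)

```text
t: 15.95
tool_pos: [0.5013, 0.03, 0.0975]
tool_rot: [-3.136, -0.177, 0.001]
contact_force: [0.5, 0.7, 0.6]
opening: -0.0002
```

Run:
```python
from h import *
o=ctrl.get_obs(); print(o['t'],o['tool_pos'],o['contact_force'])
im,o=see('side','s14',(200,120,400,280),4)
```

```text
15.95 [0.50134755 0.02999155 0.09746343] [0.54472772 0.68367083 0.64154274]
```

View pics/s14.png

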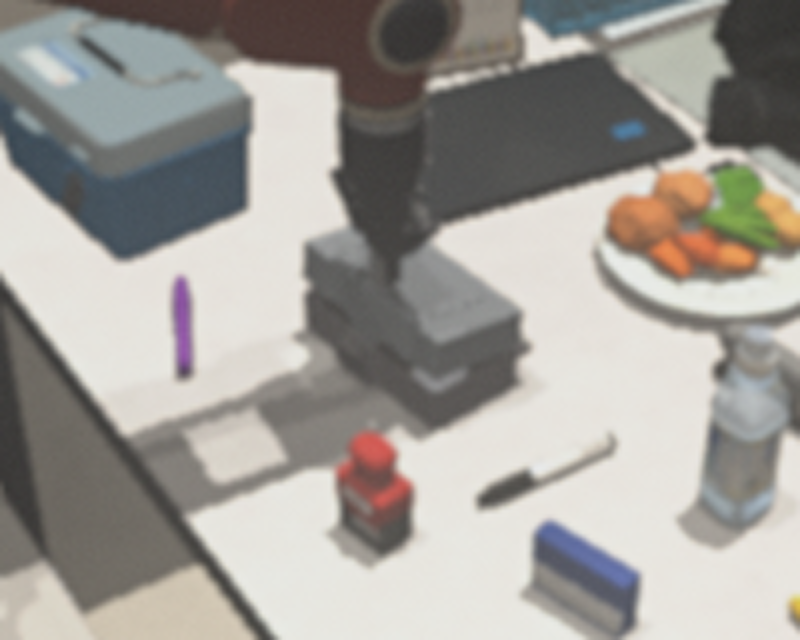

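Request:
drive_tool(
  moves=[0, 0, 0, 0, 0, 0.005, 1, 0, 0, 0, -0.014, -0.0015, 0, 1, 0, 0, 0, 0, 0, -0.006, 1, 0, 0, 0, 0, 0, -0.004, 1, 0, 0, 0, 0, 0, 0, 1],
)

```text
t: 16.62
tool_pos: [0.488, 0.0284, 0.093]
tool_rot: [-3.137, -0.177, 0.001]
contact_force: [0.9, 1.0, 0.4]
opening: 0.0001
```

Request:
drive_tool(
  moves=[0, 0, 0, 0, 0, -0.002, 1, 0, 0, 0, 0, 0, -0.001, 1, 0, 0, 0, 0, 0, -0.001, 1, 0, 0, 0, 0, 0, -0.001, 1, 0, 0, 0, 0, 0, 0, 1],
)

```text
t: 17.25
tool_pos: [0.4882, 0.0284, 0.0919]
tool_rot: [3.136, 0.178, -0.004]
contact_force: [-12.8, 0.6, 23.0]
opening: -0.0002
```

Run:
```python
from h import *
im,o=see('wrist','w15'); print(o['t'],o['tool_pos'],o['contact_force'],o['wrist_torque'])
im,o=see('side','s15',(240,150,360,250),6)
```

```text
17.25 [0.48818148 0.02838634 0.09193058] [-12.81153424   0.56219105  23.01445107] [0.03026231 2.4002852  0.00781271]
```

View pics/w15.png

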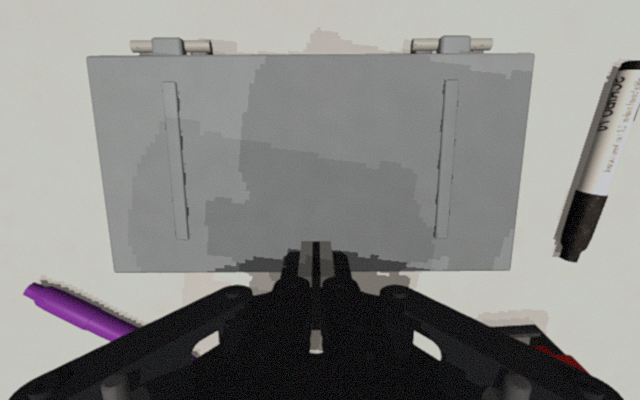

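View pics/s15.png

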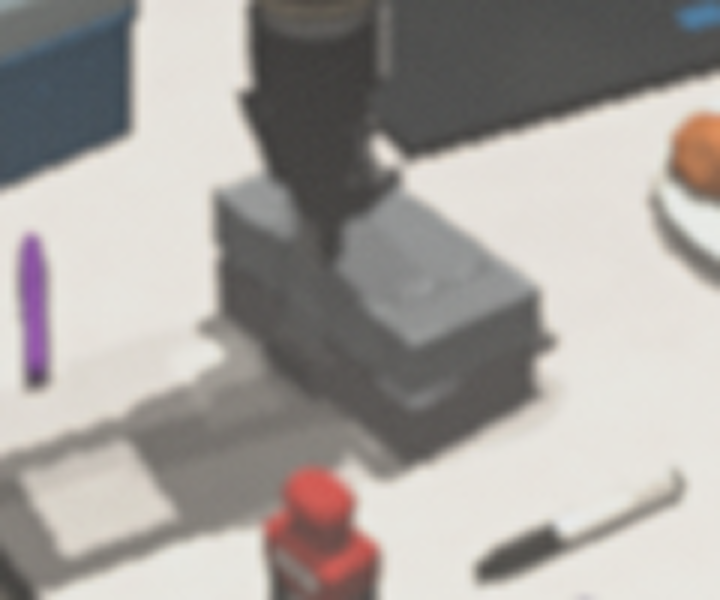

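The lid rests at the catch: tip z 0.092, finger near the front edge. Friction is dragging the tip forward as the lid turns, so I'll follow it in -x while pressing on.

Request:
drive_tool(
  moves=[0, 0, 0, -0.002, 0, 0, 1, 0, 0, 0, 0, 0, -0.001, 1, 0, 0, 0, -0.001, 0, -0.001, 1, 0, 0, 0, 0, 0, 0, 1, 0, 0, 0, 0, 0, 0, 1],
)

```text
t: 17.98
tool_pos: [0.486, 0.0282, 0.0879]
tool_rot: [3.136, 0.177, 0.003]
contact_force: [-2.2, -0.5, 4.2]
opening: -0.0003
```

Request:
drive_tool(
  moves=[0, 0, 0, 0, 0, -0.002, 1, 0, 0, 0, -0.0005, 0, -0.001, 1, 0, 0, 0, 0, 0, -0.001, 1, 0, 0, 0, 0, 0, 0, 1, 0, 0, 0, 0, 0, 0, 1],
)

```text
t: 18.6
tool_pos: [0.4853, 0.0284, 0.0838]
tool_rot: [3.136, 0.177, 0.001]
contact_force: [-4.3, -0.1, 10.8]
opening: 0.0
```

Request:
drive_tool(
  moves=[0, 0, 0, 0, 0, -0.001, 1, 0, 0, 0, 0, 0, 0, 1, 0, 0, 0, 0, 0, 0.02, 1, 0, 0, 0, 0, 0, 0.05, 1, 0, 0, 0, -0.03, 0, 0.06, 1],
)

```text
t: 19.23
tool_pos: [0.4562, 0.0285, 0.2073]
tool_rot: [-3.136, -0.177, 0.004]
contact_force: [1.0, 0.0, 1.1]
opening: -0.0001
```

Request:
drive_tool(
  moves=[0, 0, 0, -0.04, 0, 0.03, 1, 0, 0, 0, 0, 0, 0.02, 1, 0, 0, 0, 0, 0, 0, 1, 0, 0, 0, 0, 0, 0, 1, 0, 0, 0, 0, 0, 0, 1],
)

```text
t: 19.85
tool_pos: [0.4163, 0.0285, 0.2551]
tool_rot: [-3.136, -0.177, 0.006]
contact_force: [0.3, 1.1, -0.6]
opening: -0.0003
```

Run:
```python
from h import *
im,o=see('wrist','w16'); print(o['t'],o['tool_pos'],o['contact_force'])
C=cam('wrist',o)
Y=np.radians(6.4); bx=np.array([np.cos(Y),np.sin(Y)]); by=np.array([-bx[1],bx[0]]);c=np.array([.5255,.032])
for th in (0,.09):
  for y in (.095,-.095):
    f=.111*np.cos(th)-.042*np.sin(th); z=.042+.111*np.sin(th)+.042*np.cos(th)
    print(th,proj(C,[*(c+(.062-f)*bx+y*by),z]).round(1))
im,o=see('side','s16',(200,120,400,280),4)
im,o=see('top','t16',(245,100,445,270),4)
```

```text
19.85 [0.41628693 0.028487   0.25506471] [ 0.28001732  1.13505329 -0.58686564]
0 [221.4 118.5]
0 [426.8 118.9]
0.09 [218.  113.8]
0.09 [430.8 114.2]
```

View pics/w16.png

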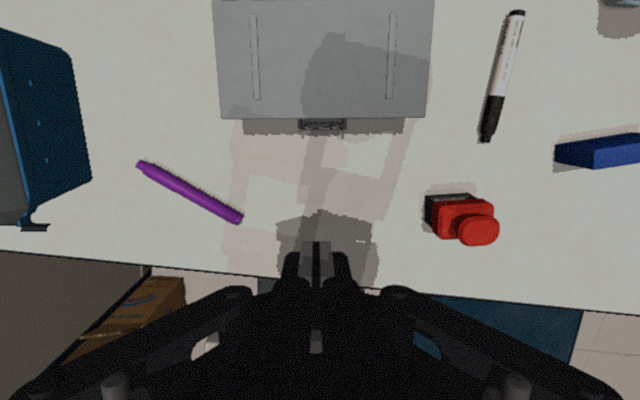

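View pics/s16.png

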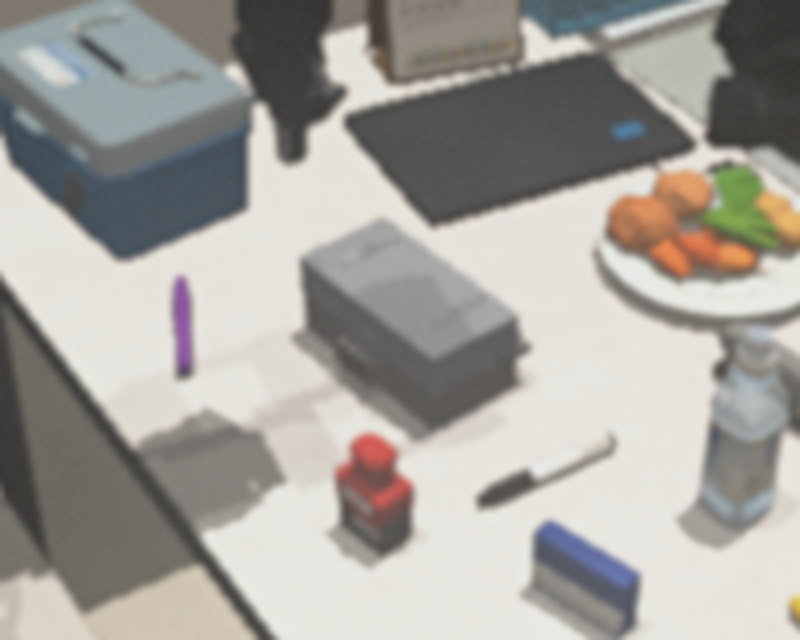

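View pics/t16.png

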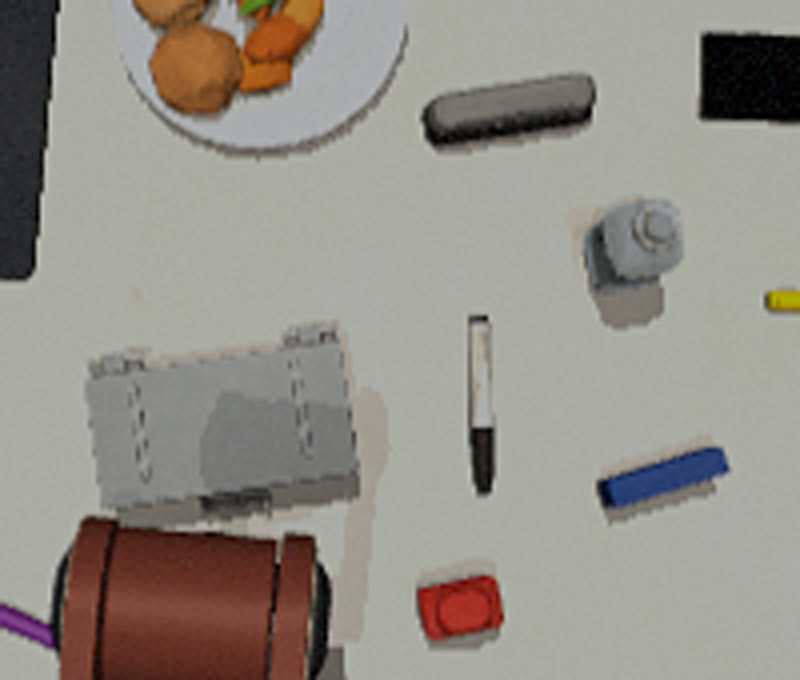

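The lid's front corners are at (221,118) and (427,118). That matches the shut prediction, (221,118.5) and (427,119), rather than the ajar one at row 114. The marker lies flat, and the bottle, card pack, stamp and stapler are at their original pixels. I'm handing in.

Run:
```python
from station import ctrl
print(ctrl.finish_job())
```

```text
the job is handed in; nothing more can be done
None
```

The sample box is closed with both cups in their wells, and I handed the job in at about 20 s of the 67 s allowed. I took the marker off and laid it flat on the desk right of the box. Then I stood the cup upright in the empty well, swung the lid over, and pressed its front edge past the catch.

- **Lid:** pressing peaked at about 23 N before the catch gave, which is over the 10–15 N you quoted. Part of that was finger friction, and easing the tip forward got the lid through. It ended at a tip height of 83.8 mm against 84 mm for shut. After the arm let go, the lid's front corners matched the shut position to within a pixel, not the ajar one.
- **Cups:** the last look before the lid closed showed both standing upright in their wells. They could not be seen once it was shut.
- **Other objects:** in the final top view the bottle, card pack, stamp and stapler were where they started, judged by eye. The robot was clear of everything.
- **One disagreement:** the wrist camera showed the held cup about 2 mm off to one side. I shifted it 1 mm before lowering, and it went into the well without touching.

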